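Gather the nuts in one corner of the parts tote

ROBOT

A 6-joint arm with a two-finger parallel gripper is mounted at the origin on the work surface. World frame = base frame: x ahead of the robot, y to its left, z up, the work surface at z = 0. Lengths are in m, angles in rad, forces in N, time in s.
With the tool pointing down it reaches from about 0.3 to 0.95 m from the base axis. Payload 3.1 kg.
Tool frame: the origin (TCP) lies on the centre line of the jaws, within the pads' length; the fingertips stand 11 mm ahead of it and the grasp point (between the pads) lies 8 mm behind it; z points along the fingers, x is the direction in which the jaws open and shut, and the axes are right-handed (so a half turn about z gives the same grasp; the last joint's range is limited). The gripper opens to 85 mm and grips with 20 to 120 N. Pads are 22 mm wide; open, the fingers measure 114 mm over their backs; the gripper's body (76 mm by 85 mm) begins 54 mm behind the grasp point. The pads swing forward as they close: fully open they stand 13 mm farther back than shut.
Start: joints at [1.06, 0.308, 1.634, -0, 1.2, -0.07], TCP at [0.267, 0.565, 0.242] pointing down, gripper open.
Joint ranges: [-3.06, 3.06], [-0.79, 1.96], [0.05, 2.63], [-1.19, 4.34], [0.05, 2.64], [-2.94, 2.94]. Speed limits (rad/s): [2.79, 2.79, 3.14, 3.14, 3.14, 3.14].

INTERFACE

Orientations are given as a rotation vector (axis times angle).
In Python, from cell import ctrl, cams gives the robot as it stands.
- The arm moves only by the tool apply_moves, never from a script. Its argument "series" is text: rows parted by semicolons, each of 5 numbers parted by spaces: the opening, from 0 (shut) to 1 (fully open), then the shift along the tool's x, y, z in m, then the turn about the tool's z in degrees. A call has 1 to 20 rows; each row is the pose to reach, as a shift and turn from the pose measured when the call began, along the tool's axes at that moment; what a row does not reach only later rows make up. A row lasts 1/10 s, in which the tool goes at most 50 mm and 8.59 degrees, less where a joint would pass 70% of its speed; a pose out of reach is approached as far as the arm can. A call with a gripper value outside its range is refused whole. The fingers move at their own pace and stop on an object; the grip force is fixed at half the most. Time passes only in rows, so rows that repeat a pose let the fingers close. It gives the time, the measured TCP pose, the force and the opening at its end, in the units of the state.
- ctrl.get_state(): the state, without advancing time (a new reading comes with each control period).
- cams.grab_frame(name): name is "scene" or "top" or "wrist"; returns a dict with "frame" (400x640x3 uint8, red, green, blue), "vertical_fov" (degrees; the focal length in pixels is half the picture's height over the tangent of half this angle, whatever the lens; pixels are square), "cx", "cy" (the principal point, pixels), "T" (4x4, takes a point from camera to world coordinates). Camera axes: x right, y down, z forward; pixel columns grow to the right and rows downward; lengths in m; the calibration is good to about 2 mm. A picture is of the moment at which its call begins. There is no depth.
- ctrl.job_done(): hands the job in, once; it reports no verdict.
The state is a dict: "clock": time; "joint_positions": joint angles; "qvel": joint speeds; "tau": joint torques, N m; "ee_pos": TCP position; "tcp_rot": TCP orientation; "wrist_force": force on the tool from outside, world axes, zero at the start; "torque": the same for the moment, N m; "width": finger opening in m.
Only numpy, scipy, OpenCV 4.12 (cv2) and the standard library are available. Lean on these libraries where they do the work, as an engineer would, in place of code of your own. Each camera call takes 0.05 s, during which the arm holds its last target.

TASK

On the garage workbench, lift the grey lid off the blue parts tote by its knob, set it down right way up in the middle of the black rubber mat and let go of it. Then take the tote by its orange tab and raise that corner until the tote leans about 35 degrees and all four nuts have slid together into the opposite, low corner, and finish while still holding it tilted and still, with nothing propping it but the bench itself. Leave everything else on the bench where it is, and spill no nuts.

Things in the scene. Friction and masses are not known exactly. Their poses are not given: they have to be found in the camera images.
- tote: Small blue plastic parts tote, open box 160 (its x) x 140 (its y) x 55 tall, walls and floor 4 thick, 0.35 kg, loose on the bench. Origin at the centre of its underside, z up. A grip tab sticks out at its (+x, +y) corner; the opposite (-x, -y) corner is where the nuts are to gather. At the start the tab corner points away from the robot, to within about 35 degrees of straight ahead.
- tab_grip (a point): Where to pinch the orange grip tab, an upright plate 12 thick along the tote's diagonal, out from its (+x, +y) corner, 40 long outwards, from 14 to 54 above the tote's underside. This point is 24 beyond the outer corner along the diagonal, 42 above the underside: at [0.0981, 0.0858, 0.042] m in the tote's frame. Free space on both sides; lightly gripped, it can turn between the fingers as the tote tilts.
- collect_corner (a point): The inner floor corner in which the nuts are to gather, diagonally opposite the tab: at [-0.076, -0.066, 0.004] m in the tote's frame.
- pivot_corner (a point): The outer bottom corner of the tote below the gathering corner: at [-0.080, -0.070, 0] m in the tote's frame. It may stay on the bench as the pivot while the tab is raised.
- lid: Loose grey plastic lid lying on the tote, 168 x 148, 0.16 kg. Origin at the centre of its underside, z up. A locating block 144 x 124 x 6 below (it sits inside the tote's rim with 4 play all round, so the lid must first go straight up), above it the plate, 5 thick, then a round black knob at the centre. The closed lid's origin is 49 above the tote's underside.
- knob (a point): Middle of the knob of the lid, 34 above the lid's origin, on its axis. Knob 28 diameter from 25 to 43 above the lid's origin, on a neck 22 to 20 wide below.
- mat: Black rubber mat fixed flat on the bench, 210 (x) x 190 (y) x 3 thick, to the left or the right of the tote. Origin at the centre of its underside. The lid goes here.
- nut0: Oiled steel hex nut, 24 across flats, 13 tall, 33 g, lying loose in the tote under the lid. Origin at the centre of its underside. It begins to slide at about 8 degrees of tilt and, along a wall of the tote, at about 15; at 35 degrees all four normally run into the low corner within a second. One that hangs up on another comes down with a little more tilt.
- nut1: Oiled steel hex nut, 24 across flats, 13 tall, 33 g, lying loose in the tote under the lid. Origin at the centre of its underside. It begins to slide at about 8 degrees of tilt and, along a wall of the tote, at about 15; at 35 degrees all four normally run into the low corner within a second. One that hangs up on another comes down with a little more tilt.
- nut2: Oiled steel hex nut, 24 across flats, 13 tall, 33 g, lying loose in the tote under the lid. Origin at the centre of its underside. It begins to slide at about 8 degrees of tilt and, along a wall of the tote, at about 15; at 35 degrees all four normally run into the low corner within a second. One that hangs up on another comes down with a little more tilt.
- nut3: Oiled steel hex nut, 24 across flats, 13 tall, 33 g, lying loose in the tote under the lid. Origin at the centre of its underside. It begins to slide at about 8 degrees of tilt and, along a wall of the tote, at about 15; at 35 degrees all four normally run into the low corner within a second. One that hangs up on another comes down with a little more tilt.
- charger: Bystander, leave alone: black battery charger with a yellow battery standing on it, 100 x 85 x 80 tall, on the opposite side of the tote from the mat. Origin at the centre of its underside.
- spray_can: Bystander, leave alone: red spray can, 64 diameter, 170 tall. Origin at the centre of its underside.
- glue: Bystander, leave alone: white glue bottle with an orange cap, 48 diameter, 130 tall. Origin at the centre of its underside.
- tape_measure: Bystander, leave alone: yellow tape measure, about 75 x 35 x 60 tall. Origin at the centre of its underside.
- screwdriver: Bystander, leave alone: screwdriver with a red handle, lying; its x axis runs along it to the tip. Origin at a point on its underside along its length.
- wrench: Bystander, leave alone: steel wrench, lying; its x axis runs along it. Origin at a point on its underside along its length.
Not all that is in view belongs to the job. What is meant by the lid is not red, and is the larger of those in its own colour.

How it is judged:
By the outcome, as a careful person would: the job done as asked, in the order asked, and still so for the second after the job is handed in, while the arm keeps its last pose, push and grip.
It also fails if it takes over 58 s, if anything falls off the work surface, if the arm or the gripper's body presses on something with over 40 N, if the wrist force passes 120 N, or if a joint passes its speed limit or range.

## Working session

There is one attempt and no reset: what is moved stays moved. The work goes in short steps, Python scripts to look and compute and a tool call to move; the robot and the scene stay as the last step left them, time stands still between calls to the robot, and variables do not carry over. Pictures are saved under pics/ and viewed, and the job is handed in when it is done.

Besides the shell and the picture viewer there is one more tool, called after "Call:" by a JSON object that holds its "method" and its "body". apply_moves: Moves the arm, as the interface text tells. Its arguments: {"type":"object","properties":{"series":{"type":"string"}},"required":["series"]}

```bash
ls; mkdir -p pics
python3 - <<'E'
from cell import ctrl,cams
import cv2,numpy as np
print(ctrl.get_state())
for n in ["scene","top"]:
    d=cams.grab_frame(n); cv2.imwrite(f"pics/{n}0.png",d["frame"][:,:,::-1]); print(n,d["vertical_fov"],d["cx"],d["cy"],np.round(d["T"],4).tolist())
E
```

```text
pics
{'clock': 0.0, 'joint_positions': array([ 1.06031410e+00,  3.09041577e-01,  1.63520358e+00,  2.11586029e-05,
        1.19969637e+00, -6.96979877e-02]), 'qvel': array([-0.00028474, -0.00063971,  0.00169876, -0.00109898,  0.00274328,
        0.0001969 ]), 'tau': array([-7.56605859e-04, -4.15253806e+01, -2.76658916e+01, -3.81232749e-04,
        1.01242171e-02,  1.58598493e-05]), 'ee_pos': array([0.26627889, 0.56454741, 0.24101616]), 'tcp_rot': array([ 2.65241994,  1.68147484, -0.00325978]), 'wrist_force': array([-0.31560173,  0.26528414, -0.02916293]), 'torque': array([0.04011371, 0.02236304, 0.0529973 ]), 'width': 0.08550136683292216}
scene 57.28705510739072 318.5701731565556 195.15165322070757 [[-0.5296, 0.6034, -0.5962, 1.2466], [0.8482, 0.3839, -0.3649, 0.5669], [0.0087, -0.699, -0.7151, 0.966], [0.0, 0.0, 0.0, 1.0]]
top 48.20611065401057 317.116085662858 197.27831799229995 [[-0.0148, -0.9985, 0.0532, 0.406], [-0.9999, 0.0151, 0.0068, 0.1042], [-0.0076, -0.0531, -0.9986, 1.5262], [0.0, 0.0, 0.0, 1.0]]
```

View pics/scene0.png

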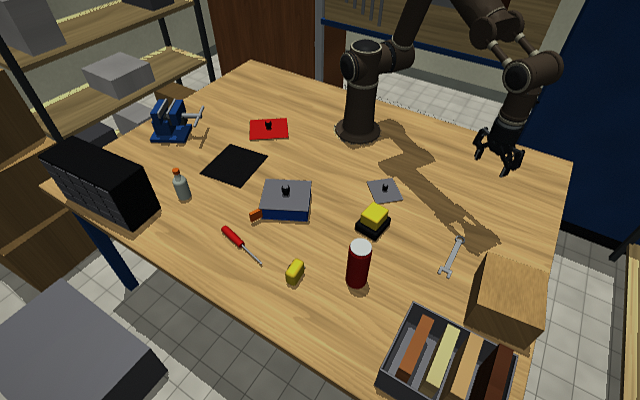

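View pics/top0.png

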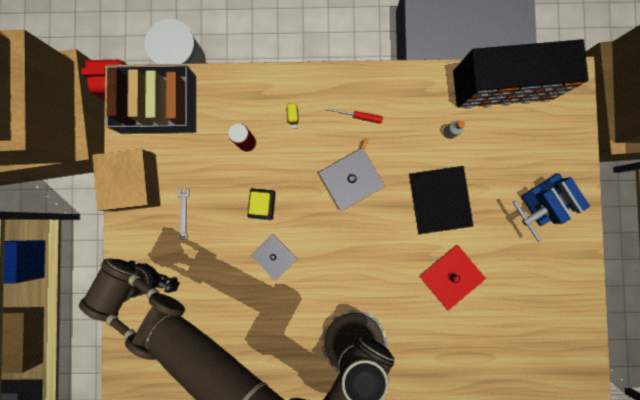

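Candidates for the lid, by their top-view pixels:
- Red lid at (453,278): the wrong colour.
- Small grey lid at (273,257): the smaller of the two greys.
- Large grey lid at (351,180): it lies on the blue tote, with the orange tab at (364,144). I choose this one.

The mat is at (441,200). Next I'll measure these and check a close crop.

```bash
cat > h.py <<'E'
from cell import ctrl,cams
import cv2,numpy as np
from scipy.spatial.transform import Rotation as R
def grab(n,save=None):
    d=cams.grab_frame(n); d["f"]=200/np.tan(np.radians(d["vertical_fov"]/2)); d["T"]=np.array(d["T"])
    if save: cv2.imwrite("pics/"+save,d["frame"][:,:,::-1])
    d["hsv"]=cv2.cvtColor(d["frame"],cv2.COLOR_RGB2HSV); return d
def ray(d,p):
    v=np.array([(p[0]-d["cx"])/d["f"],(p[1]-d["cy"])/d["f"],1.]); return d["T"][:3,3],d["T"][:3,:3]@v
def onz(d,p,z):
    o,v=ray(d,p); return o+v*(z-o[2])/v[2]
def tri(d1,p1,d2,p2):
    A=[];b=[]
    for d,p in((d1,p1),(d2,p2)):
        o,v=ray(d,p); v=v/np.linalg.norm(v); P=np.eye(3)-np.outer(v,v); A.append(P);b.append(P@o)
    x,r,_,_=np.linalg.lstsq(np.vstack(A),np.hstack(b),rcond=None); return x,np.sqrt(r)
def proj(d,X):
    c=d["T"][:3,:3].T@(np.array(X)-d["T"][:3,3]); return np.array([d["cx"]+d["f"]*c[0]/c[2],d["cy"]+d["f"]*c[1]/c[2]])
def comp(mask,box):
    m=np.zeros(mask.shape,np.uint8); x0,y0,x1,y1=box; m[y0:y1,x0:x1]=mask[y0:y1,x0:x1]
    m=m.astype(np.uint8)*255
    c=max(cv2.findContours(m,cv2.RETR_EXTERNAL,cv2.CHAIN_APPROX_NONE)[0],key=cv2.contourArea); return c
def rect(d,c,z):
    P=np.array([onz(d,p,z)[:2] for p in c[:,0,:].astype(float)],np.float32)
    return cv2.minAreaRect(P*1000)
E
python3 - <<'E'
from h import *
t=grab("top"); s=grab("scene")
H,S,V=[t["hsv"][:,:,i].astype(int) for i in range(3)]
print("hsv lid",t["hsv"][190,345],"mat",t["hsv"][200,441],"wood",t["hsv"][230,400],"tab",t["hsv"][143,364])
lid=comp(((S<60)&(V>70)),(312,140,392,216)); print("lid",rect(t,lid,.060))
mat=comp((V<60),(400,158,482,242)); print("mat",rect(t,mat,.003))
tab=comp((H<15)&(S>170)&(V>120),(355,130,375,155)); print("tab n",cv2.contourArea(tab),rect(t,tab,.054), "cen",tab[:,0].mean(0))
k=comp((V<50),(340,168,365,192)); kc=k[:,0].mean(0)
H2,S2,V2=[s["hsv"][:,:,i].astype(int) for i in range(3)]
k2=comp((V2<50),(275,178,297,198)); kc2=k2[:,0].mean(0)
print(kc,kc2,cv2.boundingRect(k2),"knob tri",tri(t,kc,s,kc2),onz(t,kc,.088),onz(s,kc2,.083))
for nm,d,b in(("cs",s,(225,150,345,250)),("ct",t,(300,120,400,220))):
    x0,y0,x1,y1=b; cv2.imwrite(f"pics/{nm}.png",cv2.resize(d["frame"][y0:y1,x0:x1,::-1],None,fx=5,fy=5,interpolation=cv2.INTER_NEAREST))
E
```

```text
hsv lid [128   7 149] mat [30 11 24] wood [ 18 121 196] tab [ 16 201 190]
lid ((542.6041259765625, 0.7833251953125), (147.97976684570312, 168.13531494140625), 28.63388442993164)
mat ((473.6087341308594, -304.7754821777344), (205.8685760498047, 186.17886352539062), 7.280479431152344)
tab n 0.0 ((667.829345703125, -41.38680648803711), (2.095900058746338, 10.579544067382812), 70.57837677001953) cen [363.16666667 141.5       ]
[348.71428571 179.71428571] [285.32258065 190.58064516] (282, 186, 8, 11) knob tri (array([0.54194753, 0.00624215, 0.07203809]), array([0.00659238])) [0.53792274 0.01119954 0.088     ] [0.55269842 0.00896867 0.083     ]
```

```bash
python3 -c "
import cv2,numpy as np
a=cv2.imread('pics/cs.png');b=cv2.imread('pics/ct.png');a=cv2.resize(a,(400,333));b=cv2.resize(b,(400,400))
c=np.zeros((400,800,3),np.uint8);c[:333,:400]=a;c[:,400:]=b;cv2.imwrite('pics/crops.png',c)"
```

```text
(no output)
```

View pics/crops.png

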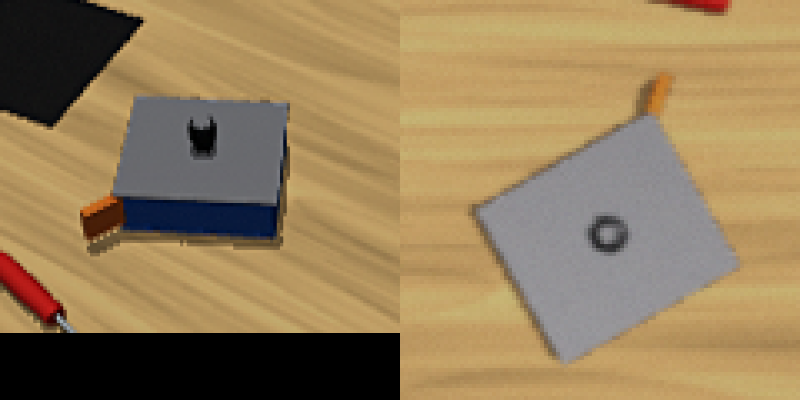

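The crops show the large grey lid on the blue tote. Its knob is at top px (351.8,178.5), and the orange tab sticks out at px (364,144), away from the robot. The measured 148 x 168 mm matches the lid, so the choice holds. I'll refine the knob position and work out the first move.

```bash
cat >> h.py <<'E'
def delta(target,yaw=None):
    "target TCP world -> shift in tool axes; yaw = world dir of tool x (deg, mod 180)"
    st=ctrl.get_state(); M=R.from_rotvec(st["tcp_rot"]).as_matrix(); q=st["joint_positions"]
    sh=M.T@(np.array(target)-st["ee_pos"]); cur=np.degrees(np.arctan2(M[1,0],M[0,0]))
    print("TCP",np.round(st["ee_pos"],4),"yaw",round(cur,2),"toolz",np.round(M[:,2],3),"q",np.round(q,2),"F",np.round(st["wrist_force"],1),"w",round(st["width"],4),"t",round(st["clock"],2))
    print("shift mm",np.round(sh*1000,1), "" if yaw is None else f"turn {-(((yaw-cur)+90)%180-90):.2f} ")
E
python3 - <<'E'
from h import *
t=grab("top")
g=cv2.resize(t["frame"][168:190,340:364],None,fx=8,fy=8,interpolation=cv2.INTER_CUBIC)
gv=cv2.cvtColor(g,cv2.COLOR_RGB2GRAY)
c=max(cv2.findContours((gv<100).astype(np.uint8),cv2.RETR_EXTERNAL,cv2.CHAIN_APPROX_NONE)[0],key=cv2.contourArea)
(e,ax,_)=cv2.fitEllipse(c); p=np.array(e)/8-0.44+[340,168]; print(p,np.array(ax)/8, onz(t,p,.088),onz(t,p,.092))
delta([.5426,.0008,.25],None)
E
```

```text
[351.5336166  178.14275318] [9.23466301 9.70003796] [0.54287087 0.00201213 0.088     ] [0.54249027 0.00229634 0.092     ]
TCP [0.2665 0.5649 0.2417] yaw 64.74 toolz [-0.001 -0.001 -1.   ] q [ 1.06  0.31  1.63  0.    1.2  -0.07] F [0.1 0.3 0.6] w 0.0849 t 0.25
shift mm [-392.4  490.4   -7.9]
```

Call:
{"method": "apply_moves", "body": {"series": "1 -0.1 0.125 0 16; 1 -0.2 0.25 0 32; 1 -0.3 0.37 0 48; 1 -0.392 0.49 -0.008 64.7; 1 -0.392 0.49 -0.008 64.7; 1 -0.392 0.49 -0.008 64.7; 1 -0.392 0.49 -0.008 64.7; 1 -0.392 0.49 -0.008 64.7; 1 -0.392 0.49 -0.008 64.7; 1 -0.392 0.49 -0.008 64.7; 1 -0.392 0.49 -0.008 64.7; 1 -0.392 0.49 -0.008 64.7; 1 -0.392 0.49 -0.008 64.7; 1 -0.392 0.49 -0.008 64.7; 1 -0.392 0.49 -0.008 64.7; 1 -0.392 0.49 -0.008 64.7"}}

```text
clock: 1.85
ee_pos: [0.5417, 0.0022, 0.2497]
tcp_rot: [3.141, 0.002, -0.003]
wrist_force: [-0.7, -0.6, -0.9]
width: 0.0852
```

Run:
```python
from h import *
delta([.5428,.0015,.076],0)
w=grab("wrist","w1.png"); print(proj(w,[.5428,.0015,.092]))
```

```text
TCP [0.5417 0.0022 0.2497] yaw 0.08 toolz [-0.002 -0.    -1.   ] q [-0.08  0.14  1.82 -0.    1.18 -0.08] F [-0.7 -0.6 -0.9] w 0.0852 t 1.85
shift mm [  1.3   0.6 173.7] turn 0.08 
[324.46213627 182.80582555]
```

View pics/w1.png

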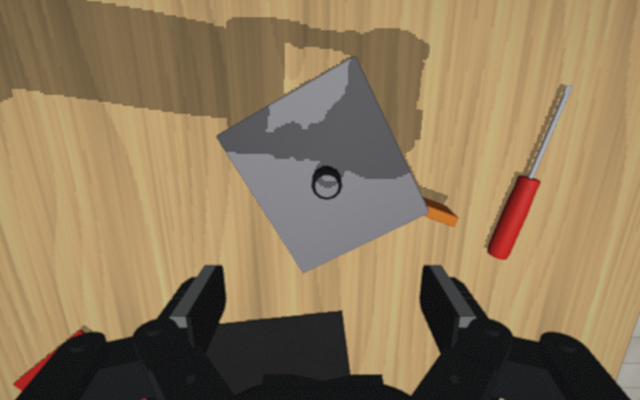

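The wrist view shows the knob top at px (326,182), against a predicted (324.5,182.8), so they agree to about 1 mm. The tab is at (442,211). I'll descend and close.

Call:
{"method": "apply_moves", "body": {"series": "1 0.001 0.001 0.045 0; 1 0.001 0.001 0.09 0; 1 0.001 0.001 0.13 0; 1 0.001 0.001 0.155 0; 1 0.001 0.001 0.168 0; 1 0.001 0.001 0.173 0; 1 0.001 0.001 0.173 0; 0.6 0.001 0.001 0.173 0; 0.4 0.001 0.001 0.173 0; 0.2 0.001 0.001 0.173 0; 0 0.001 0.001 0.173 0; 0 0.001 0.001 0.173 0; 0 0.001 0.001 0.173 0; 0 0.001 0.001 0.173 0; 0 0.001 0.001 0.173 0; 0 0.001 0.001 0.173 0"}}

```text
clock: 3.5
ee_pos: [0.5436, 0.0012, 0.078]
tcp_rot: [3.141, 0.003, 0.002]
wrist_force: [-0.9, -0.0, 6.2]
width: 0.0257
```

Run:
```python
from h import *
delta([.5428,.0015,.076],0)
```

```text
TCP [0.5436 0.0012 0.078 ] yaw 0.12 toolz [ 0.001 -0.001 -1.   ] q [-0.08  0.37  1.93 -0.    0.84 -0.08] F [-0.9 -0.   6.2] w 0.0257 t 3.5
shift mm [-0.8 -0.3  2. ] turn 0.12
```

Call:
{"method": "apply_moves", "body": {"series": "0 0 0 -0.004 0; 0 0 0 -0.01 0; 0 0 0 -0.02 0; 0 0 0 -0.035 0; 0 0 0 -0.06 0; 0 0 0 -0.09 0; 0 0 0 -0.11 0; 0 0 0 -0.12 0; 0 0 0 -0.12 0; 0 0 0 -0.12 0"}}

```text
clock: 4.5
ee_pos: [0.5429, 0.0014, 0.1976]
tcp_rot: [3.141, 0.003, -0.0]
wrist_force: [0.5, -0.4, -2.1]
width: 0.0258
```

```bash
python3 - <<'E'
from h import *
delta([.4736,-.3048,.2],None)
w=grab("wrist","w2.png"); s=grab("scene","s2.png")
E
python3 -c "
import cv2,numpy as np
a=cv2.imread('pics/w2.png');b=cv2.imread('pics/s2.png')[100:300,150:470];a=cv2.resize(a,(400,250));b=cv2.resize(b,(400,250))
cv2.imwrite('pics/p2.png',np.hstack([a,b]))"
```

```text
TCP [0.5429 0.0014 0.1976] yaw 0.12 toolz [-0.    -0.001 -1.   ] q [-0.08  0.2   1.87 -0.    1.07 -0.08] F [ 0.5 -0.4 -2.1] w 0.0258 t 4.5
shift mm [-69.9 306.   -2.2]
```

View pics/p2.png

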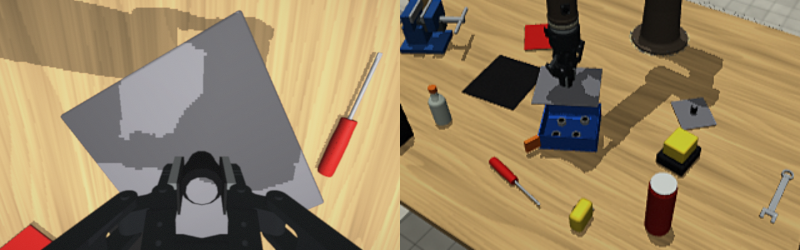

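The lid came up level, and all four nuts are visible in the tote. I'll carry the lid to above the mat, turning it to line up.

Call:
{"method": "apply_moves", "body": {"series": "0 -0.003 0.012 0 -3; 0 -0.009 0.04 0 -9; 0 -0.017 0.075 0 -16; 0 -0.025 0.11 0 -24; 0 -0.033 0.145 0 -32; 0 -0.041 0.18 0 -40; 0 -0.049 0.215 0 -48; 0 -0.057 0.25 0 -56; 0 -0.063 0.28 0 -63; 0 -0.068 0.297 0 -67; 0 -0.07 0.306 0 -68.6; 0 -0.07 0.306 0 -68.6; 0 -0.07 0.306 0 -68.6; 0 -0.07 0.306 0 -68.6"}}

```text
clock: 6.0
ee_pos: [0.4727, -0.3038, 0.196]
tcp_rot: [-2.591, -1.772, 0.004]
wrist_force: [1.1, -0.8, -1.2]
width: 0.0259
```

```bash
python3 - <<'E'
from h import *
delta([.4736,-.3048,.034],None)
w=grab("wrist","w3.png"); s=grab("top","t3.png")
E
python3 -c "
import cv2,numpy as np
a=cv2.imread('pics/w3.png');b=cv2.imread('pics/t3.png')[100:300,300:620];a=cv2.resize(a,(400,250));b=cv2.resize(b,(400,250))
cv2.imwrite('pics/p3.png',np.hstack([a,b]))"
```

```text
TCP [ 0.4727 -0.3038  0.196 ] yaw 68.73 toolz [-0.003  0.001 -1.   ] q [-0.65  0.24  1.82 -0.    1.08 -1.85] F [ 1.1 -0.8 -1.2] w 0.0259 t 6.0
shift mm [ -0.6   1.7 162. ]
```

View pics/p3.png

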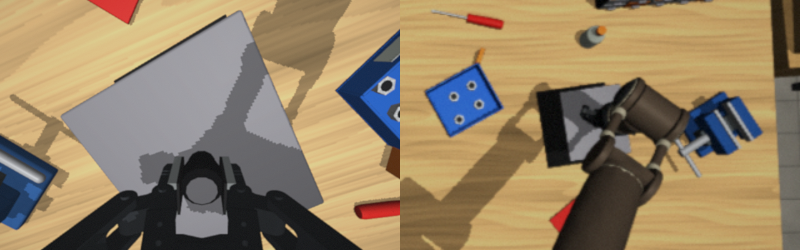

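Call:
{"method": "apply_moves", "body": {"series": "0 0 0.002 0.015 0; 0 0 0.002 0.04 0; 0 0 0.002 0.07 0; 0 0 0.002 0.1 0; 0 0 0.002 0.125 0; 0 0 0.002 0.142 0; 0 0 0.002 0.152 0; 0 0 0.002 0.157 0; 0 0 0.002 0.16 0; 0 0 0.002 0.16 0; 0 0 0.002 0.16 0"}}

```text
clock: 7.2
ee_pos: [0.4752, -0.3051, 0.0374]
tcp_rot: [2.593, 1.774, -0.002]
wrist_force: [0.3, -0.4, -1.1]
width: 0.0262
```

Run:
```python
from h import *
delta([.4736,-.3048,.032],None)
s=grab("scene","s4.png")
cv2.imwrite("pics/s4c.png",cv2.resize(s["frame"][120:210,170:300,::-1],None,fx=6,fy=6,interpolation=cv2.INTER_CUBIC))
```

```text
TCP [ 0.4752 -0.3051  0.0374] yaw 68.76 toolz [-0.001 -0.001 -1.   ] q [-0.65  0.47  1.89 -0.    0.78 -1.85] F [ 0.3 -0.4 -1.1] w 0.0262 t 7.2
shift mm [-0.3 -1.6  5.4]
```

View pics/s4c.png

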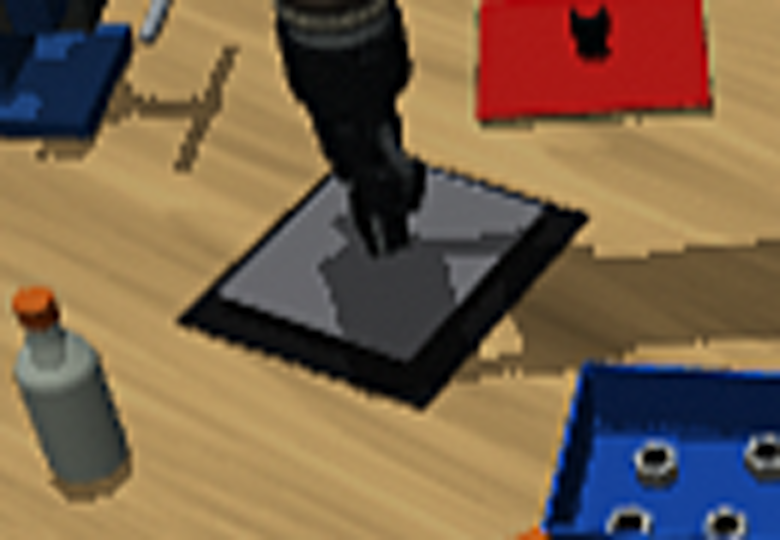

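The lid is aligned with the mat and hovers about 5 mm above it. I'll lower it slowly.

Call:
{"method": "apply_moves", "body": {"series": "0 0 -0.001 0.002 0; 0 0 -0.001 0.003 0; 0 0 -0.001 0.004 0; 0 0 -0.001 0.005 0; 0 0 -0.001 0.006 0; 0 0 -0.001 0.006 0"}}

```text
clock: 7.85
ee_pos: [0.4742, -0.3049, 0.0321]
tcp_rot: [2.593, 1.774, -0.003]
wrist_force: [-2.6, 0.7, 3.4]
width: 0.0258
```

Call:
{"method": "apply_moves", "body": {"series": "0.35 0 0 0 0; 0.45 0 0 0 0; 0.6 0 0 0 0; 0.8 0 0 0 0; 1 0 0 0 0; 1 0 0 0 0; 1 0 0 0 0; 1 0 0 -0.02 0; 1 0 0 -0.05 0; 1 0 0 -0.09 0; 1 0 0 -0.13 0; 1 0 0 -0.17 0; 1 0 0 -0.18 0; 1 0 0 -0.18 0"}}

```text
clock: 9.25
ee_pos: [0.4757, -0.3057, 0.2146]
tcp_rot: [2.589, 1.771, -0.0]
wrist_force: [-0.3, -0.9, 0.2]
width: 0.0853
```

```bash
python3 - <<'E'
from h import *
t=grab("top","t5.png"); s=grab("scene","s5.png")
H,S,V=[t["hsv"][:,:,i].astype(int) for i in range(3)]
# tote: blue box, outer rim at z .055
b=comp((H>105)&(H<125)&(S>120),(310,138,395,218)); r=rect(t,b,.055); print("tote",r)
Hs,Ss,Vs=[s["hsv"][:,:,i].astype(int) for i in range(3)]
tab=comp((Hs<18)&(Ss>170)&(Vs>100),(240,195,275,230)); print("tab scene",cv2.boundingRect(tab))
delta([.665,-.044,.2],69.8)
E
python3 -c "
import cv2,numpy as np
a=cv2.imread('pics/s5.png')[110:235,150:350];b=cv2.imread('pics/t5.png')[110:285,300:580];a=cv2.resize(a,(400,250));b=cv2.resize(b,(400,250))
cv2.imwrite('pics/p5.png',np.hstack([a,b]))"
```

```text
tote ((541.8148803710938, 2.00372314453125), (137.79710388183594, 159.5185546875), 28.029848098754883)
tab scene (249, 208, 12, 7)
TCP [ 0.4736 -0.304   0.2106] yaw 68.76 toolz [-0.003  0.001 -1.   ] q [-0.65  0.22  1.81 -0.    1.11 -1.85] F [0.  0.2 0.3] w 0.0853 t 9.35
shift mm [311.7  84.3  10.1] turn -1.04
```

View pics/p5.png

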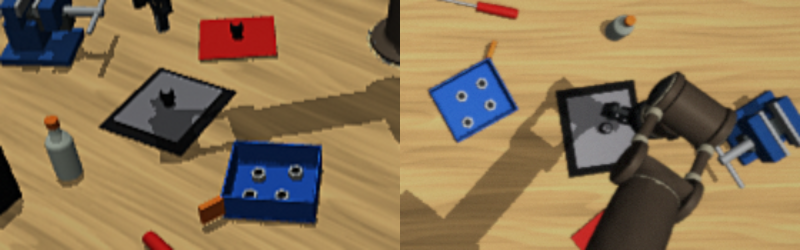

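The lid lies flat and centred on the mat, right way up, and it is released. The four nuts are still in the tote. Next is the tab: tote centre (0.542,0.002), diagonal at about -20.8°, so the tab grip is at about (0.664,-0.044).

Call:
{"method": "apply_moves", "body": {"series": "1 0.04 0.011 0 0; 1 0.085 0.023 0 0; 1 0.13 0.035 0 0; 1 0.175 0.047 0 0; 1 0.22 0.06 0 0; 1 0.26 0.07 0 0; 1 0.295 0.08 0 0; 1 0.311 0.083 0 -0.5; 1 0.311 0.083 0 -0.5; 1 0.311 0.083 0 -0.5; 1 0.311 0.083 0 -0.5"}}

```text
clock: 10.45
ee_pos: [0.6623, -0.0458, 0.2092]
tcp_rot: [-2.584, -1.782, 0.007]
wrist_force: [-0.4, -0.1, -0.1]
width: 0.0853
```

Run:
```python
from h import *
w=grab("wrist","w6.png")
H,S,V=[w["hsv"][:,:,i].astype(int) for i in range(3)]
b=comp((H>5)&(H<18)&(S>170)&(V>70),(150,60,500,300)); print(cv2.boundingRect(b),[np.round(x*1,1) for x in cv2.minAreaRect(b)[:2]])
x=np.array([.6638,-.0443]);u=np.array([np.cos(np.radians(-20.8)),np.sin(np.radians(-20.8))])
for k in(-.024,0,.016): print(proj(w,[*(x+u*k),.054]))
delta([.6638,-.0443,.034],69.2)
```

```text
(319, 158, 13, 47) [array([325., 181.]), array([46., 12.])]
[326.14612856 159.0222983 ]
[326.04216088 185.95451641]
[325.97569425 203.17230724]
TCP [ 0.6625 -0.0459  0.2097] yaw 69.15 toolz [-0.005  0.    -1.   ] q [-0.13  0.41  1.56 -0.    1.17 -1.34] F [ 0.5  0.9 -0.9] w 0.0851 t 10.5
shift mm [  2.2   1.4 175.7] turn -0.05
```

View pics/w6.png

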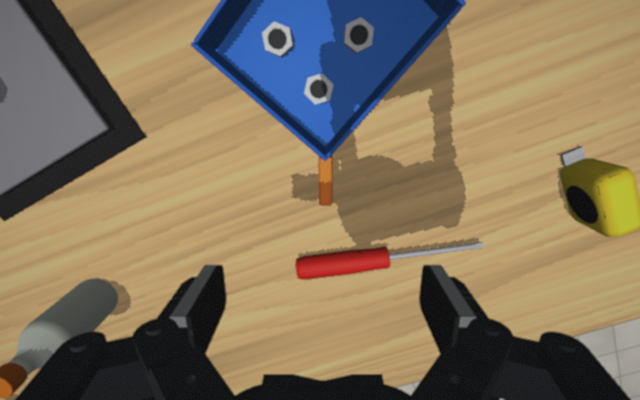

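The tab in the wrist view spans px (325,158) to (325,205), against a predicted (326,159) to (326,203). I'll descend and pinch.

Call:
{"method": "apply_moves", "body": {"series": "1 0.002 0.001 0.03 0; 1 0.002 0.001 0.07 0; 1 0.002 0.001 0.11 0; 1 0.002 0.001 0.14 0; 1 0.002 0.001 0.16 0; 1 0.002 0.001 0.172 0; 1 0.002 0.001 0.176 0; 1 0.002 0.001 0.176 0; 0.6 0.002 0.001 0.176 0; 0.3 0.002 0.001 0.176 0; 0.2 0.002 0.001 0.176 0; 0.1 0.002 0.001 0.176 0; 0 0.002 0.001 0.176 0; 0 0.002 0.001 0.176 0; 0 0.002 0.001 0.176 0; 0 0.002 0.001 0.176 0; 0 0.002 0.001 0.176 0"}}

```text
clock: 12.2
ee_pos: [0.6637, -0.0443, 0.0342]
tcp_rot: [-2.585, -1.781, 0.005]
wrist_force: [-0.8, -0.2, 3.9]
width: 0.011
```

Run:
```python
from h import *
delta([.6638,-.0443,.034],69.2)
t=grab("top")
H,S,V=[t["hsv"][:,:,i].astype(int) for i in range(3)]
print("tote",rect(t,comp((H>105)&(H<125)&(S>120),(310,138,395,218)),.055))
s=grab("scene","s7.png")
a=.0
for th in range(0,40,5):
    r=np.radians(th+10.07); print(th,np.round([-.2366+.2403*np.cos(r),-.042+.2403*np.sin(r)],4))
M=R.from_rotvec(ctrl.get_state()["tcp_rot"]).as_matrix(); print(M[:,1])
```

```text
TCP [ 0.6637 -0.0443  0.0342] yaw 69.15 toolz [-0.004  0.    -1.   ] q [-0.13  0.63  1.64 -0.    0.88 -1.34] F [-0.8 -0.2  3.9] w 0.011 t 12.2
shift mm [0.  0.2 0.2] turn -0.05 
tote ((530.6357421875, 21.548812866210938), (137.50250244140625, 115.896240234375), 26.974781036376953)
0 [-0.  0.]
5 [-0.0046  0.0205]
10 [-0.0109  0.0405]
15 [-0.0189  0.0598]
20 [-0.0286  0.0784]
25 [-0.0399  0.0961]
30 [-0.0527  0.1127]
35 [-0.0669  0.1281]
[ 0.93451566 -0.35589985 -0.00397258]
```

The tab is pinched with 11 mm between the pads. Tool y points outward along the diagonal, so the arc is -y and -z. I'll raise to about 10° and check that the tote pivots.

Call:
{"method": "apply_moves", "body": {"series": "0 0 -0.001 -0.005 0; 0 0 -0.002 -0.01 0; 0 0 -0.003 -0.015 0; 0 0 -0.005 -0.02 0; 0 0 -0.006 -0.025 0; 0 0 -0.008 -0.03 0; 0 0 -0.009 -0.035 0; 0 0 -0.011 -0.04 0; 0 0 -0.011 -0.04 0"}}

```text
clock: 13.2
ee_pos: [0.654, -0.0403, 0.0753]
tcp_rot: [-2.585, -1.782, 0.003]
wrist_force: [0.2, -0.8, -5.1]
width: 0.0111
```

Run:
```python
from h import *
delta([.6638,-.0443,.034],69.2)
s=grab("scene");t=grab("top")
a=cv2.resize(s["frame"][160:240,230:330,::-1],(400,320));b=cv2.resize(t["frame"][130:220,305:405,::-1],(400,360))
c=np.zeros((360,800,3),np.uint8);c[:320,:400]=a;c[:,400:]=b;cv2.imwrite("pics/p8.png",c)
```

```text
TCP [ 0.654  -0.0403  0.0753] yaw 69.15 toolz [-0.003  0.    -1.   ] q [-0.13  0.55  1.65 -0.    0.94 -1.33] F [ 0.2 -0.8 -5.1] w 0.0111 t 13.2
shift mm [-0.2 10.7 41.3] turn -0.05
```

View pics/p8.png

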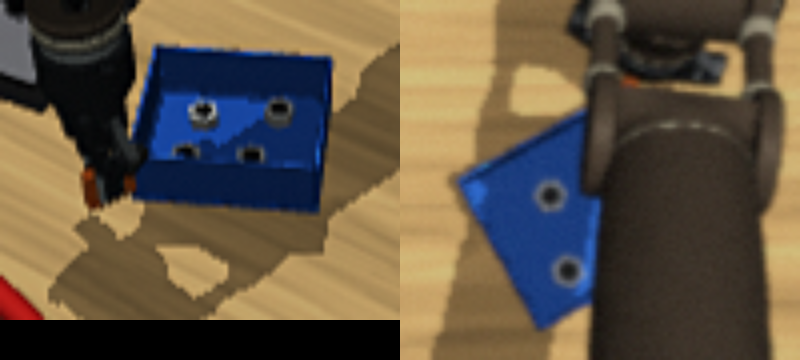

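```bash
cat >> h.py <<'E'
def totepose(theta,lift=0,c=(.542,.002),yaw=-61.97,slide=0):
    "returns f(local)->world for tilt theta deg about pivot corner"
    Rz=R.from_euler('z',yaw,degrees=True).as_matrix()
    diag=Rz@np.array([.0981,.0858,0]); diag/=np.linalg.norm(diag)
    ax=np.cross(diag,[0,0,1]); Rt=R.from_rotvec(ax*np.radians(theta)).as_matrix()
    piv=np.array([*c,0])+Rz@np.array([-.08,-.07,0])
    return lambda l: piv+diag*slide+Rt@(Rz@(np.array(l)-np.array([-.08,-.07,0])))+np.array([0,0,lift])
E
python3 - <<'E'
from h import *
s=grab("scene");t=grab("top")
pts={"piv":(-.08,-.07,0),"piv rim":(-.08,-.07,.055),"+- rim":(.08,-.07,.055),"-+ rim":(-.08,.07,.055),"+-bot":(.08,-.07,0),"-+bot":(-.08,.07,0),"tab":(.0981,.0858,.042)}
a=cv2.resize(s["frame"][160:240,230:330,::-1],(800,640),interpolation=cv2.INTER_CUBIC)
for nm,th,lf,col in(("tilt",10,0,(0,255,0)),("lift",0,.0405,(0,0,255))):
    f=totepose(th,lf, slide=0 if th else -.011)
    for k,l in pts.items():
        p=proj(s,f(l)); cv2.circle(a,tuple(int(v) for v in ((p-[230,160]+.5)*8)),4,col,-1); print(nm,k,np.round(f(l),3),np.round(p,1),np.round(proj(t,f(l)),1))
cv2.imwrite("pics/p9.png",cv2.resize(a,(750,600)))
E
```

```text
tilt piv [0.443 0.04  0.   ] [310.6 191.9] [339.2 210.1]
tilt piv rim [0.434 0.043 0.054] [312.6 180.2] [339.  212.4]
tilt +- rim [ 0.507 -0.097  0.075] [268.8 173.4] [382.1 189. ]
tilt -+ rim [0.556 0.109 0.07 ] [309.6 205.3] [318.2 175.2]
tilt +-bot [ 0.516 -0.101  0.021] [267.8 185.3] [380.8 187.5]
tilt -+bot [0.565 0.106 0.016] [307.4 217.3] [319.3 174.2]
tilt tab [ 0.654 -0.04   0.082] [255.2 203.3] [363.8 144.2]
lift piv [0.432 0.044 0.04 ] [312.9 182.8] [338.6 212.9]
lift piv rim [0.432 0.044 0.096] [312.9 171.6] [339.3 212.6]
lift +- rim [ 0.508 -0.098  0.096] [268.2 169.2] [383.  188.4]
lift -+ rim [0.556 0.109 0.096] [309.5 200.1] [318.2 174.4]
lift +-bot [ 0.508 -0.098  0.04 ] [269.5 180.4] [380.7 189.6]
lift -+bot [0.556 0.109 0.04 ] [309.6 211.3] [318.3 176.1]
lift tab [ 0.654 -0.04   0.082] [255.3 203.2] [363.8 144.2]
```

View pics/p9.png

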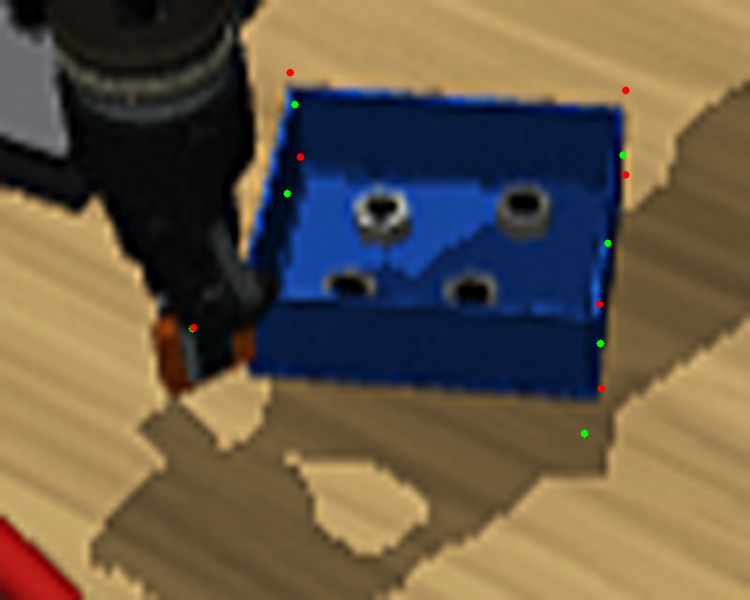

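The overlay rules out a clean pivot. The tote was mostly lifted level and tilted only about 2 to 3°, so the tab is not turning in the grip. I'll put it back down and try a lighter grip by setting the opening near the tab's width.

Call:
{"method": "apply_moves", "body": {"series": "0 0 0.002 0.008 0; 0 0 0.004 0.016 0; 0 0 0.006 0.024 0; 0 0 0.008 0.031 0; 0 0 0.01 0.036 0; 0 0 0.011 0.039 0; 0 0 0.011 0.0405 0; 0.1 0 0.011 0.0405 0; 0.13 0 0.011 0.0405 0; 0.13 0 0.011 0.0405 0; 0.13 0 0.011 0.0405 0; 0.13 0 0.011 0.0405 0"}}

```text
clock: 14.6
ee_pos: [0.6622, -0.0438, 0.0344]
tcp_rot: [-2.582, -1.78, 0.009]
wrist_force: [-5.3, 1.0, 6.2]
width: 0.0112
```

Call:
{"method": "apply_moves", "body": {"series": "0.13 0 -0.001 -0.005 0; 0.13 0 -0.002 -0.01 0; 0.13 0 -0.003 -0.015 0; 0.13 0 -0.004 -0.02 0; 0.13 0 -0.004 -0.02 0; 0.13 0 -0.004 -0.02 0"}}

```text
clock: 15.2
ee_pos: [0.6592, -0.0425, 0.0548]
tcp_rot: [-2.583, -1.781, 0.008]
wrist_force: [1.1, -0.7, -3.0]
width: 0.0114
```

```bash
cat > ov.py <<'E'
from h import *
import sys
def ov(name,th,c=(.542,.002),yaw=-61.97,lift=0,slide=0,w=None):
    s=grab("scene"); a=cv2.resize(s["frame"][145:240,225:335,::-1],None,fx=6,fy=6,interpolation=cv2.INTER_CUBIC)
    f=totepose(th,lift,c,yaw,slide)
    for l in [(-.08,-.07,0),(-.08,-.07,.055),(.08,-.07,.055),(-.08,.07,.055),(.08,-.07,0),(-.08,.07,0),(.0981,.0858,.042)]:
        p=proj(s,f(l)); cv2.circle(a,tuple(int(v) for v in ((p-[225,145]+.5)*6)),3,(0,255,0),-1)
    cv2.imwrite("pics/"+name,a); return s
E
python3 - <<'E'
from ov import *
ov("p10.png",5)
delta([.6638,-.0443,.034],69.2)
E
```

```text
TCP [ 0.6592 -0.0426  0.0547] yaw 69.16 toolz [-0.007  0.001 -1.   ] q [-0.13  0.59  1.64 -0.    0.91 -1.34] F [ 1.3  0.1 -4.4] w 0.0116 t 15.25
shift mm [ 0.1  5.  20.7] turn -0.04
```

View pics/p10.png

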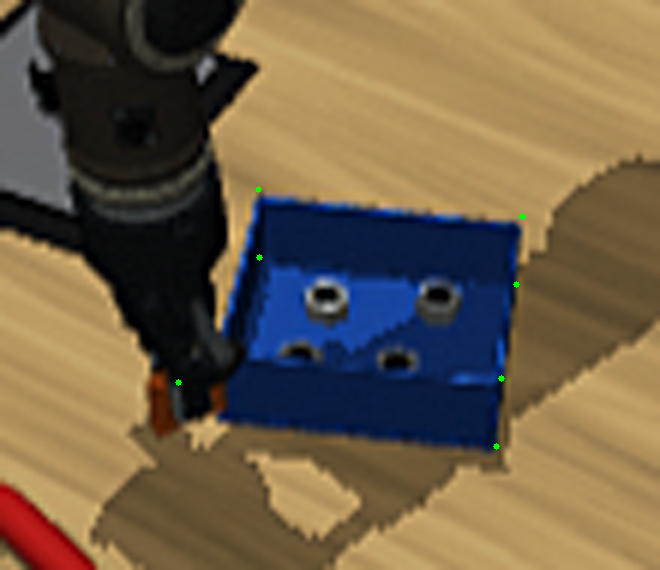

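With the 0.13 opening the tote pivots: the overlay for 5° fits, with the pivot corner on the bench. I'll continue to about 15°.

Call:
{"method": "apply_moves", "body": {"series": "0.13 0 -0.001 -0.005 0; 0.13 0 -0.003 -0.01 0; 0.13 0 -0.005 -0.015 0; 0.13 0 -0.006 -0.02 0; 0.13 0 -0.008 -0.025 0; 0.13 0 -0.01 -0.03 0; 0.13 0 -0.012 -0.035 0; 0.13 0 -0.014 -0.039 0; 0.13 0 -0.014 -0.039 0; 0.13 0 -0.014 -0.039 0"}}

```text
clock: 16.25
ee_pos: [0.6466, -0.0376, 0.0941]
tcp_rot: [-2.583, -1.781, 0.007]
wrist_force: [0.7, -0.7, -4.5]
width: 0.0109
```

Run:
```python
from ov import *
ov("p11.png",15)
delta([.6638,-.0443,.034],69.2)
```

```text
TCP [ 0.6467 -0.0377  0.094 ] yaw 69.15 toolz [-0.006  0.001 -1.   ] q [-0.13  0.52  1.67  0.    0.96 -1.33] F [ 1.2 -0.5 -3.4] w 0.011 t 16.3
shift mm [-0.  18.7 59.9] turn -0.05
```

View pics/p11.png

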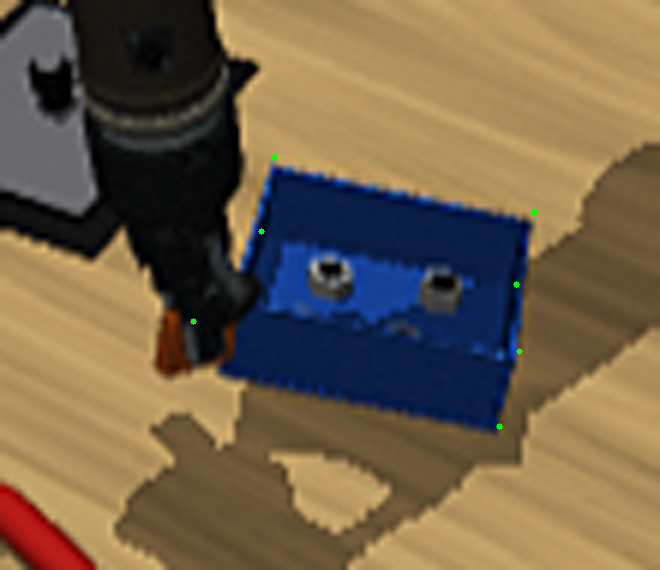

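The tilt is 15°, with the corners within about 1 px of the prediction, so it is pivoting well. On to 35°.

Call:
{"method": "apply_moves", "body": {"series": "0.13 0 -0.002 -0.004 0; 0.13 0 -0.005 -0.009 0; 0.13 0 -0.007 -0.014 0; 0.13 0 -0.01 -0.0185 0; 0.13 0 -0.0125 -0.023 0; 0.13 0 -0.0155 -0.0275 0; 0.13 0 -0.0185 -0.032 0; 0.13 0 -0.021 -0.036 0; 0.13 0 -0.0245 -0.041 0; 0.13 0 -0.0275 -0.045 0; 0.13 0 -0.031 -0.049 0; 0.13 0 -0.034 -0.053 0; 0.13 0 -0.0375 -0.057 0; 0.13 0 -0.041 -0.061 0; 0.13 0 -0.0445 -0.0645 0; 0.13 0 -0.048 -0.068 0; 0.13 0 -0.048 -0.068 0; 0.13 0 -0.048 -0.068 0; 0.13 0 -0.048 -0.068 0; 0.13 0 -0.048 -0.068 0"}}

```text
clock: 18.3
ee_pos: [0.6022, -0.0207, 0.162]
tcp_rot: [-2.583, -1.78, 0.007]
wrist_force: [0.6, -0.3, -5.2]
width: 0.0112
```

Run:
```python
from ov import *
ov("p12.png",35); t=grab("top")
cv2.imwrite("pics/t12.png",cv2.resize(t["frame"][130:230,290:420,::-1],None,fx=5,fy=5,interpolation=cv2.INTER_CUBIC))
delta([.6638,-.0443,.034],69.2)
```

```text
TCP [ 0.6022 -0.0207  0.162 ] yaw 69.15 toolz [-0.006  0.001 -1.   ] q [-0.11  0.35  1.75  0.    1.05 -1.31] F [-0.4  0.5 -4.8] w 0.0114 t 18.4
shift mm [  0.   66.8 127.6] turn -0.05
```

View pics/p12.png

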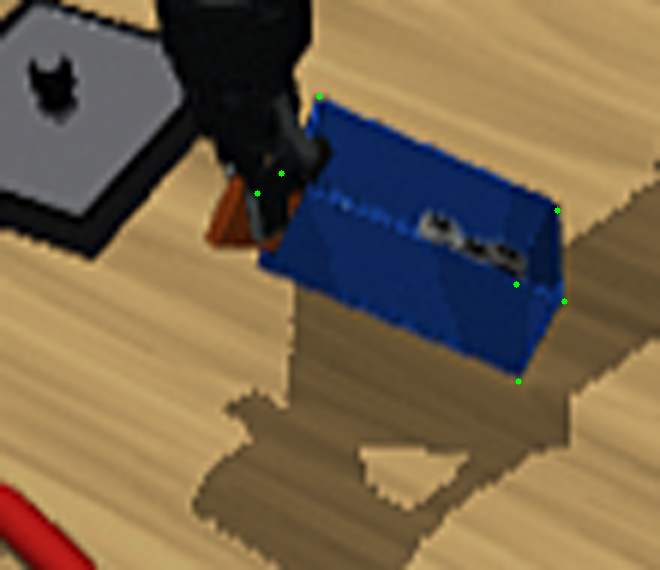

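View pics/t12.png

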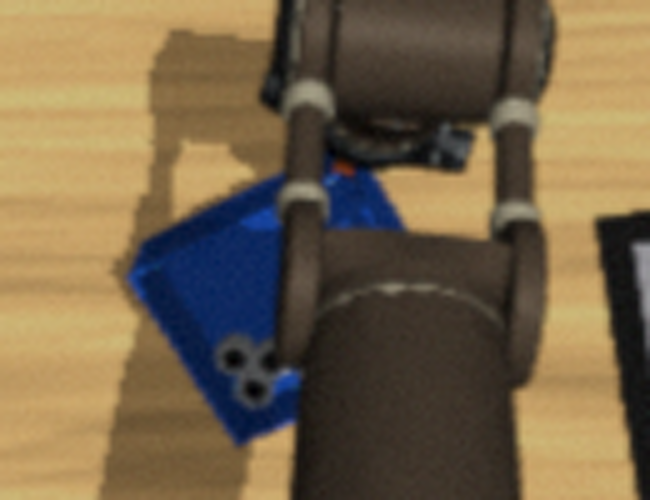

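The tilt fits 35°. Now I'll locate the nuts in the tote's frame, using the wrist view as well.

```bash
cat >> h.py <<'E'
def tolocal(d,p,f,h):
    o=f((0,0,h)); ex=f((1,0,h))-o; ey=f((0,1,h))-o; n=np.cross(ex,ey)
    c,v=ray(d,p); X=c+v*np.dot(o-c,n)/np.dot(v,n); return np.array([np.dot(X-o,ex),np.dot(X-o,ey)])*1000
E
python3 - <<'E'
from h import *
f=totepose(35); t=grab("top"); s=grab("scene"); w=grab("wrist","w13.png")
for p in((238,355),(270,360),(255,390)): print("top",np.round(tolocal(t,(290+p[0]/5-.4,130+p[1]/5-.4),f,.013)))
for p in((435,222),(475,243),(510,256)): print("scene",np.round(tolocal(s,(225+p[0]/6-.4,145+p[1]/6-.4),f,.013)))
print("corner top",proj(t,f((-.076,-.066,.004))),"wrist",proj(w,f((-.076,-.066,.004))))
E
```

```text
top [-61. -29.]
top [-44. -42.]
top [-65. -58.]
scene [-18. -73.]
scene [-45. -69.]
scene [-69. -75.]
corner top [339.4546542  209.32317943] wrist [324.26960646 -38.40402063]
```

View pics/w13.png

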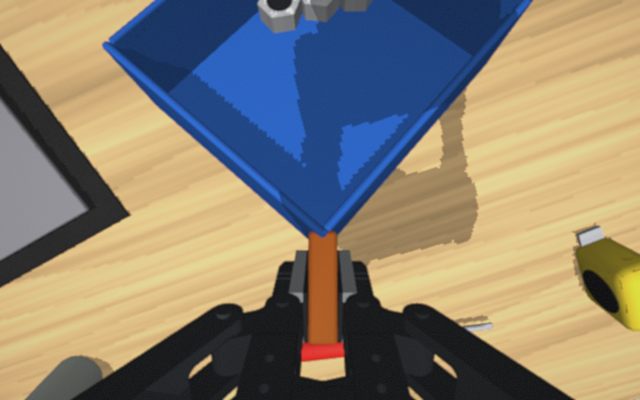

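Run:
```python
from h import *
f=totepose(35); w=grab("wrist")
for p in((280,3),(320,3),(355,2)): print("wrist",np.round(tolocal(w,p,f,.013)))
for l in((-64,-54),(-40,-54),(-64,-30),(-40,-30),(-18,-54)): print(l,np.round(proj(w,f((l[0]/1000,l[1]/1000,.013)))))
for th in(35,38,41,43):
    r=np.radians(th+10.07); print(th,np.round([-.2366+.2403*np.cos(r)+.0668,-.042+.2403*np.sin(r)-.1276],4))
c=w["frame"][:60,220:400,::-1]; cv2.imwrite("pics/w14.png",cv2.resize(c,None,fx=4,fy=4,interpolation=cv2.INTER_CUBIC))
```

```text
wrist [-21. -57.]
wrist [-38. -37.]
wrist [-54. -20.]
(-64, -54) [326. -32.]
(-40, -54) [303. -12.]
(-64, -30) [353. -15.]
(-40, -30) [330.   7.]
(-18, -54) [280.   8.]
35 [-0.0001  0.0005]
38 [-0.0092  0.0092]
41 [-0.0188  0.0173]
43 [-0.0254  0.0225]
```

View pics/w14.png

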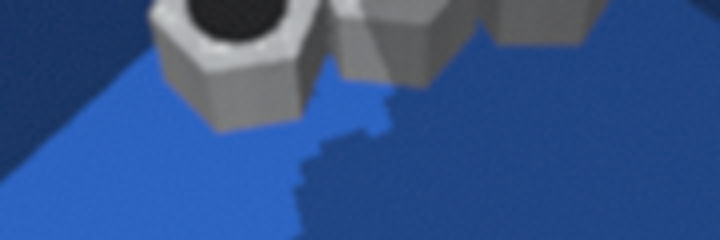

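One nut, at about (-18,-54) mm in the tote's frame, hangs on its neighbour instead of closing up in the corner. I'll tilt a little more, to about 41°.

Call:
{"method": "apply_moves", "body": {"series": "0.13 0 -0.003 -0.003 0; 0.13 0 -0.006 -0.006 0; 0.13 0 -0.009 -0.009 0; 0.13 0 -0.0125 -0.012 0; 0.13 0 -0.016 -0.015 0; 0.13 0 -0.019 -0.0175 0; 0.13 0 -0.019 -0.0175 0; 0.13 0 -0.019 -0.0175 0; 0.13 0 -0.019 -0.0175 0; 0.13 0 -0.019 -0.0175 0; 0.13 0 -0.019 -0.0175 0; 0.13 0 -0.019 -0.0175 0"}}

```text
clock: 19.8
ee_pos: [0.5846, -0.0139, 0.1796]
tcp_rot: [-2.583, -1.78, 0.007]
wrist_force: [-0.2, -0.3, -4.9]
width: 0.0113
```

```bash
cat > chk.py <<'E'
from ov import *
def chk(th,n):
    s=ov("x.png",th); t=grab("top"); w=grab("wrist")
    a=cv2.resize(cv2.imread("pics/x.png"),(400,345)); b=cv2.resize(t["frame"][170:220,310:360,::-1],(390,345),interpolation=cv2.INTER_CUBIC)
    c=cv2.resize(w["frame"][:90,170:490,::-1],(790,222))
    cv2.imwrite("pics/"+n,np.vstack([np.hstack([a,b]),c])); delta([.6638,-.0443,.034],69.2)
E
python3 -c "
from chk import *
chk(41,'c15.png')"
```

```text
TCP [ 0.5846 -0.0139  0.1797] yaw 69.15 toolz [-0.006  0.001 -1.   ] q [-0.1   0.3   1.78  0.    1.07 -1.31] F [ 0.1 -0.4 -5.4] w 0.0109 t 19.95
shift mm [1.000e-01 8.570e+01 1.452e+02] turn -0.05
```

View pics/c15.png

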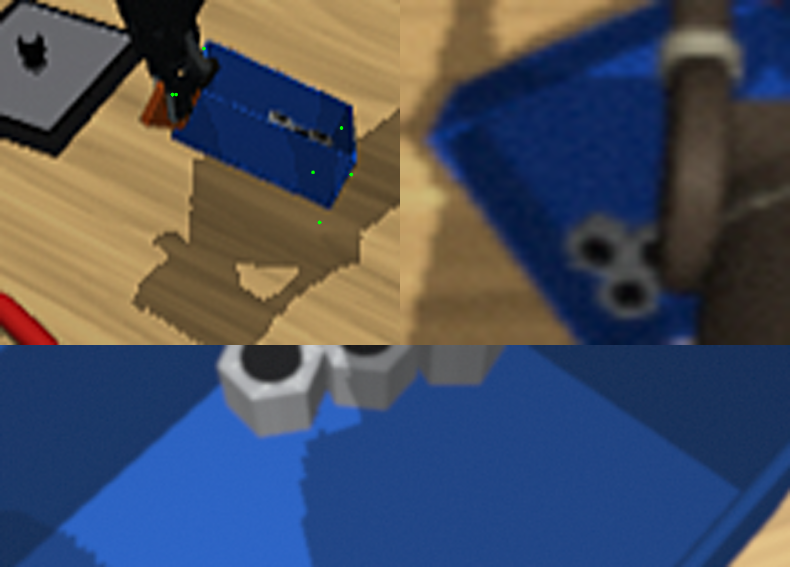

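The overlay shows the pivot corner lifted about 10 mm and the tilt unchanged, so the tab stuck between the fingers. I'll ease the grip slightly so the low corner sags back to the bench.

Call:
{"method": "apply_moves", "body": {"series": "0.132 0 0 0 0; 0.134 0 0 0 0; 0.134 0 0 0 0; 0.134 0 0 0 0"}}

```text
clock: 20.35
ee_pos: [0.5852, -0.0141, 0.1802]
tcp_rot: [-2.584, -1.781, 0.006]
wrist_force: [0.4, -0.9, -3.2]
width: 0.0111
```

```bash
python3 -c "
from chk import *
chk(41,'c16.png')"
```

```text
TCP [ 0.5852 -0.0141  0.1802] yaw 69.15 toolz [-0.005  0.    -1.   ] q [-0.1   0.3   1.78 -0.    1.07 -1.31] F [ 0.8 -0.8 -4.2] w 0.0111 t 20.5
shift mm [ -0.   84.9 145.8] turn -0.05
```

View pics/c16.png

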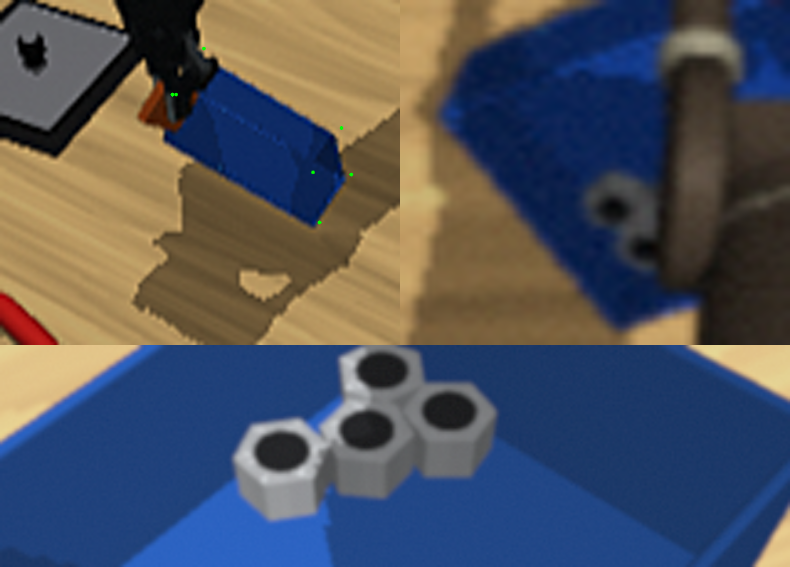

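The tote sagged and now leans more than 41°. The nut at the left still hangs on the cluster. I'll measure the real tilt from the rim and base corners.

```bash
python3 -c "
from h import *
s=grab('scene');cv2.imwrite('pics/s17.png',cv2.resize(s['frame'][145:215,255:335,::-1],None,fx=8,fy=8,interpolation=cv2.INTER_CUBIC))
w=grab('wrist','w17.png')"
```

```text
(no output)
```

View pics/s17.png

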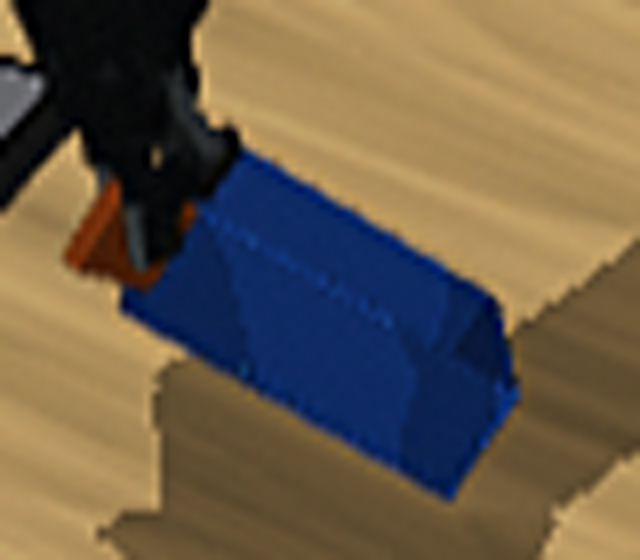

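View pics/w17.png

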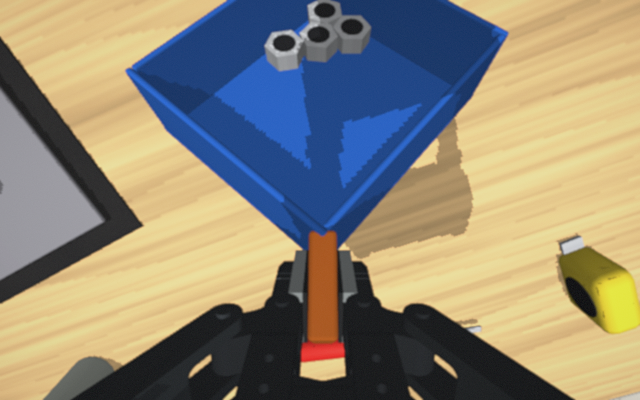

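```bash
cat >> h.py <<'E'
from scipy.optimize import least_squares
C={"r--":(-.08,-.07,.055),"r-+":(-.08,.07,.055),"r+-":(.08,-.07,.055),"r++":(.08,.07,.055),"b--":(-.08,-.07,0),"b-+":(-.08,.07,0),"b+-":(.08,-.07,0),"b++":(.08,.07,0)}
def fitpose(obs,th0=38):
    "obs: list of (cam,corner,px); least squares of corner points"
    f=totepose(th0); o=f((0,0,0)); M0=np.array([f((1,0,0))-o,f((0,1,0))-o,f((0,0,1))-o]).T
    x0=np.r_[R.from_matrix(M0).as_rotvec(),o]
    pose=lambda x:(lambda l:x[3:]+R.from_rotvec(x[:3]).apply(np.array(l)))
    r=least_squares(lambda x:np.hstack([proj(d,pose(x)(C[k]))-p for d,k,p in obs]),x0,loss="soft_l1")
    g=pose(r.x); z=R.from_rotvec(r.x[:3]).as_matrix()[:,2]
    print("tilt",np.degrees(np.arccos(z[2])).round(1),"piv",g(C["b--"]).round(4),"tabgrip",g((.0981,.0858,.042)).round(4)," b-+",g(C["b-+"]).round(3),"b+-",g(C["b+-"]).round(3))
    print("res",[(k,np.round(proj(d,g(C[k]))-p,1).tolist()) for d,k,p in obs]); return g
E
python3 - <<'E'
from h import *
s=grab("scene");w=grab("wrist")
S=lambda x,y:np.array([255+x/8-.45,145+y/8-.45])
g=fitpose([(s,"r--",S(493,300)),(s,"r-+",S(518,395)),(s,"b-+",S(450,500)),(s,"b++",S(122,308)),(w,"r+-",np.array([128,70])),(w,"r-+",np.array([507,34])),(w,"r++",np.array([325,233]))])
for p in((284,43),(319,35),(351,26),(325,10)): print(np.round(tolocal(w,p,g,.013)))
E
```

```text
tilt 42.9 piv [ 0.4533  0.0352 -0.0051] tabgrip [ 0.5888 -0.0155  0.1867]  b-+ [0.554 0.11  0.057] b+- [ 0.498 -0.094  0.077]
res [('r--', [-0.0, 0.1]), ('r-+', [-0.3, 0.6]), ('b-+', [-0.8, 0.6]), ('b++', [-0.9, 0.4]), ('r+-', [-0.1, 0.1]), ('r-+', [0.2, -0.2]), ('r++', [-0.0, -0.1])]
[-23. -58.]
[-46. -44.]
[-69. -32.]
[-70. -59.]
```

The fit gives a tilt of 42.9° with the pivot corner on the bench. The nuts are at about (-65,-55), (-64,-28), (-41,-40) and (-18,-54). The last one wedges on the third nut and the wall. A firm-gripped sideways jerk toward -tool x should unseat it, because inertia pushes the nuts along tote (-x,+y).

Call:
{"method": "apply_moves", "body": {"series": "0 0 0 0 0; 0 0 0 0 0; 0 -0.022 0 0 0; 0 -0.034 0 0 0; 0 -0.038 0 0 0; 0 -0.036 0 0 0; 0 -0.028 0 0 0; 0 -0.019 0 0 0; 0 -0.01 0 0 0; 0 -0.003 0 0 0; 0 0 0 0 0; 0 -0.03 0 0 0; 0 -0.044 0 0 0; 0 -0.048 0 0 0; 0 -0.045 0 0 0; 0 -0.035 0 0 0; 0 -0.023 0 0 0; 0 -0.011 0 0 0; 0 -0.003 0 0 0; 0 0 0 0 0"}}

```text
clock: 22.7
ee_pos: [0.5857, -0.0122, 0.1801]
tcp_rot: [-2.582, -1.783, 0.005]
wrist_force: [-0.1, 0.4, -4.0]
width: 0.0111
```

```bash
python3 -c "
from chk import *
chk(43,'c18.png')"
```

```text
TCP [ 0.5853 -0.0132  0.1801] yaw 69.15 toolz [-0.004  0.001 -1.   ] q [-0.1   0.3   1.78  0.    1.07 -1.3 ] F [ 0.1  0.9 -4.6] w 0.0113 t 22.85
shift mm [ -1.1  85.1 145.7] turn -0.05
```

View pics/c18.png

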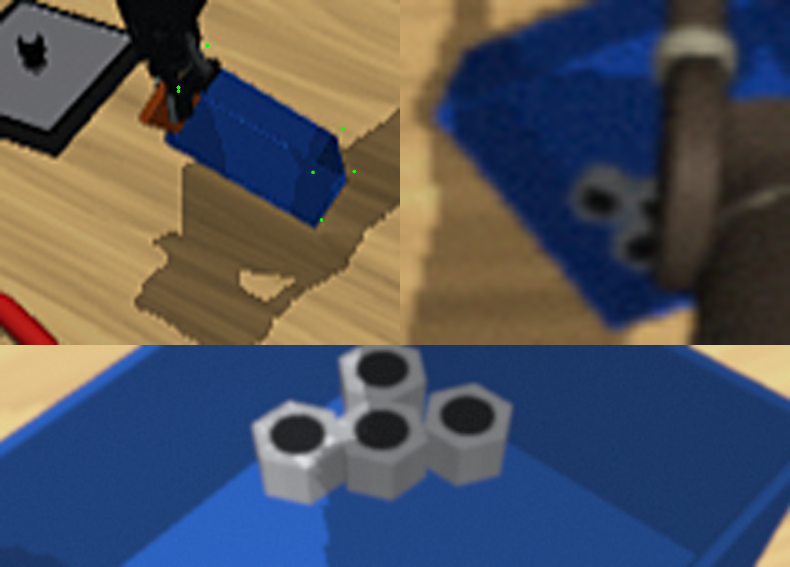

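Run:
```python
from h import *
s=grab("scene");w=grab("wrist","w19.png")
cv2.imwrite('pics/s19.png',cv2.resize(s['frame'][145:215,255:335,::-1],None,fx=8,fy=8,interpolation=cv2.INTER_CUBIC))
H,S,V=[w["hsv"][:,:,i].astype(int) for i in range(3)]
m=((V<75)&(S<120)).astype(np.uint8)*255; m[90:]=0;m[:,:250]=0;m[:,400:]=0
n,l,st,ce=cv2.connectedComponentsWithStats(m)
for i in range(1,n):
    if st[i,4]>60: print(st[i],ce[i].round(1))
```

```text
[315   3  21  14 234] [324.9   9.3]
[349  21  21  15 264] [359.1  28.1]
[315  27  21  15 262] [324.5  34.1]
[280  29  21  15 246] [290.1  35.8]
```

View pics/s19.png

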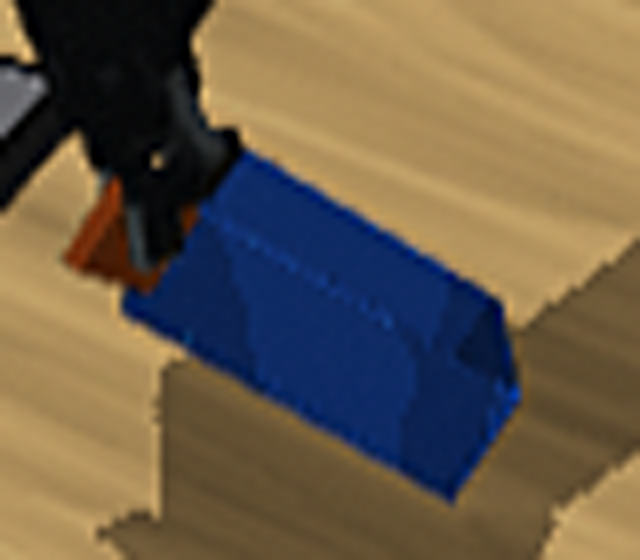

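View pics/w19.png

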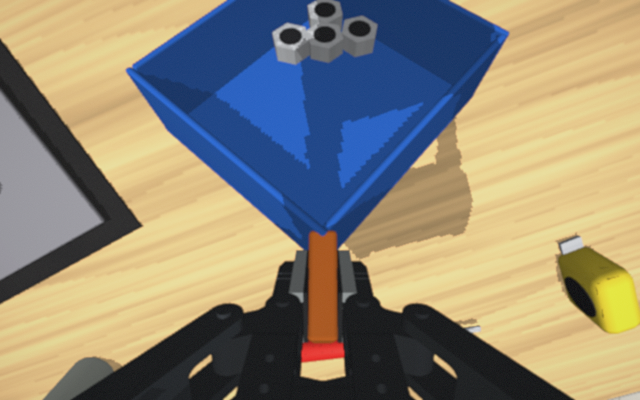

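Run:
```python
from h import *
s=grab("scene");w=grab("wrist")
S=lambda x,y:np.array([255+x/8-.45,145+y/8-.45])
g=fitpose([(s,"r--",S(498,302)),(s,"r-+",S(520,398)),(s,"b-+",S(452,502)),(s,"b++",S(124,310)),(w,"r+-",np.array([128,70])),(w,"r-+",np.array([508,34])),(w,"r++",np.array([325,232]))],43)
for p in((324.9,9.3),(359.1,28.1),(324.5,34.1),(290.1,35.8)): print(np.round(tolocal(w,p,g,.011),1))
print("inner corner px",proj(w,g((-.076,-.066,.055))))
```

```text
tilt 43.4 piv [ 0.4543  0.0356 -0.0053] tabgrip [ 0.5881 -0.0152  0.1878]  b-+ [0.555 0.11  0.058] b+- [ 0.499 -0.094  0.078]
res [('r--', [-0.7, 0.1]), ('r-+', [-0.4, 0.2]), ('b-+', [-1.0, 0.4]), ('b++', [-1.1, -0.2]), ('r+-', [0.2, -0.2]), ('r-+', [-0.0, -0.4]), ('r++', [0.0, 0.2])]
[-73.2 -62.6]
[-74.1 -28.8]
[-51.7 -44.4]
[-33.2 -62.7]
inner corner px [324.42435843 -55.16927075]
```

All four nuts are now packed in the low corner. The farthest is about 53 mm from it, and an ideal 2x2 pack would give 51. I'll ease back from about 43° to about 36° with a light grip.

Call:
{"method": "apply_moves", "body": {"series": "0.13 0 0 0 0; 0.132 0 0 0 0; 0.132 0 0.002 0.0015 0; 0.132 0 0.005 0.004 0; 0.132 0 0.008 0.0065 0; 0.132 0 0.011 0.009 0; 0.132 0 0.014 0.0115 0; 0.132 0 0.017 0.014 0; 0.132 0 0.02 0.0165 0; 0.132 0 0.022 0.018 0; 0.132 0 0.022 0.018 0; 0.132 0 0.022 0.018 0; 0.132 0 0.022 0.018 0"}}

```text
clock: 24.35
ee_pos: [0.6053, -0.022, 0.1618]
tcp_rot: [-2.584, -1.78, 0.006]
wrist_force: [-1.7, 0.9, -2.7]
width: 0.0116
```

Run:
```python
from h import *
delta([.6638,-.0443,.034],69.2)
s=grab("scene","s20f.png");w=grab("wrist","w20.png")
cv2.imwrite('pics/s20.png',cv2.resize(s['frame'][145:215,255:335,::-1],None,fx=8,fy=8,interpolation=cv2.INTER_CUBIC))
```

```text
TCP [ 0.6053 -0.022   0.1618] yaw 69.11 toolz [-0.005  0.001 -1.   ] q [-0.11  0.36  1.74  0.    1.05 -1.31] F [-1.7  0.9 -2.7] w 0.0116 t 24.35
shift mm [1.000e-01 6.330e+01 1.275e+02] turn -0.09
```

View pics/s20.png

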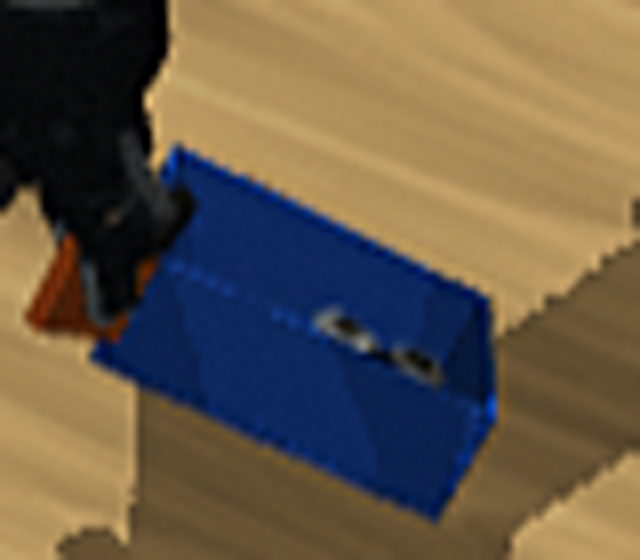

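View pics/w20.png

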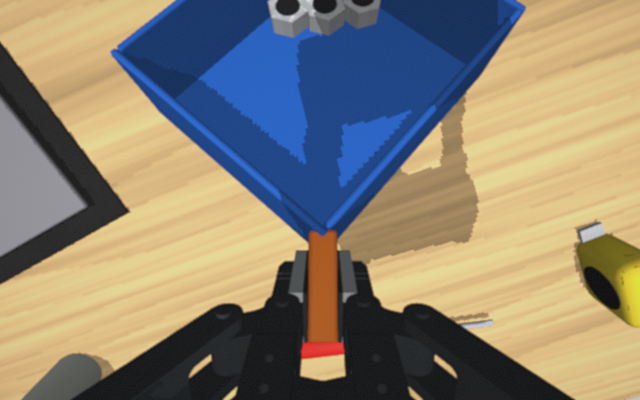

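Run:
```python
from h import *
s=grab("scene");w=grab("wrist")
S=lambda x,y:np.array([255+x/8-.45,145+y/8-.45])
g=fitpose([(s,"r--",S(490,298)),(s,"r-+",S(496,412)),(s,"b-+",S(437,520)),(s,"b++",S(92,357)),(s,"r+-",S(175,147)),(w,"r+-",np.array([112,52])),(w,"r-+",np.array([524,9])),(w,"r++",np.array([325,232]))],36)
for p in((362,1),(324,5),(288,7)): print(np.round(tolocal(w,p,g,.011),1))
```

```text
tilt 37.0 piv [ 0.4543  0.0347 -0.006 ] tabgrip [ 0.6075 -0.0228  0.17  ]  b-+ [0.561 0.107 0.049] b+- [ 0.507 -0.098  0.067]
res [('r--', [-0.9, 0.4]), ('r-+', [-0.3, 0.9]), ('b-+', [-0.9, 0.6]), ('b++', [-0.7, 0.0]), ('r+-', [-0.6, -0.7]), ('r+-', [0.3, -0.3]), ('r-+', [-0.1, -0.6]), ('r++', [-0.1, 0.4])]
[-70.7 -25.6]
[-50.3 -43.2]
[-32.5 -60.8]
```

The tilt is 37° with the pivot corner on the bench. I'll trim it by about 1.5°, firm the grip and let it settle.

Call:
{"method": "apply_moves", "body": {"series": "0.132 0 0.001 0.001 0; 0.132 0 0.003 0.003 0; 0.132 0 0.0045 0.004 0; 0.132 0 0.0045 0.004 0; 0.132 0 0.0045 0.004 0; 0.1 0 0.0045 0.004 0; 0.05 0 0.0045 0.004 0; 0 0 0.0045 0.004 0; 0 0 0.0045 0.004 0; 0 0 0.0045 0.004 0; 0 0 0.0045 0.004 0; 0 0 0.0045 0.004 0; 0 0 0.0045 0.004 0; 0 0 0.0045 0.004 0"}}

```text
clock: 25.95
ee_pos: [0.6095, -0.0236, 0.1579]
tcp_rot: [-2.585, -1.78, 0.006]
wrist_force: [-2.2, 1.2, -2.3]
width: 0.0109
```

Run:
```python
from h import *
delta([.6638,-.0443,.034],69.2)
a=grab("scene");
for _ in range(4): t=grab("top")
s=grab("scene","s21f.png");w=grab("wrist","w21.png")
print("diff",np.abs(a["frame"].astype(int)-s["frame"]).max(2)[145:215,255:335].mean(), np.abs(a["frame"].astype(int)-s["frame"]).max(2)[300:380,20:100].mean())
H,S,V=[t["hsv"][:,:,i].astype(int) for i in range(3)]
lid=comp(((S<60)&(V>70)),(405,160,482,242)); print("lid on mat",rect(t,lid,.014))
A=cv2.resize(s['frame'][145:215,255:335,::-1],(560,490),interpolation=cv2.INTER_CUBIC);cv2.imwrite("pics/s21.png",A)
cv2.imwrite("pics/wt21.png",np.hstack([cv2.resize(w['frame'][:,:,::-1],(400,250)),cv2.resize(t['frame'][:,:,::-1],(400,250))]))
```

```text
TCP [ 0.6095 -0.0236  0.1579] yaw 69.1 toolz [-0.005  0.001 -1.   ] q [-0.11  0.37  1.73  0.    1.04 -1.32] F [-2.2  1.2 -2.3] w 0.0109 t 25.95
shift mm [1.000e-01 5.870e+01 1.236e+02] turn -0.10 
diff 1.2217857142857143 1.08546875
lid on mat ((472.98388671875, -305.3953857421875), (169.03636169433594, 149.7557373046875), 7.272475719451904)
```

View pics/s21f.png

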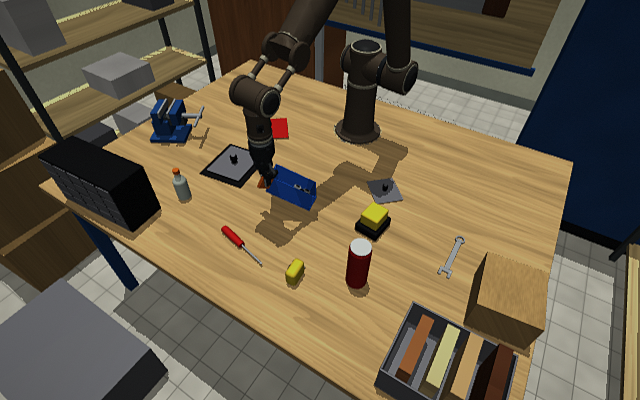

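View pics/s21.png

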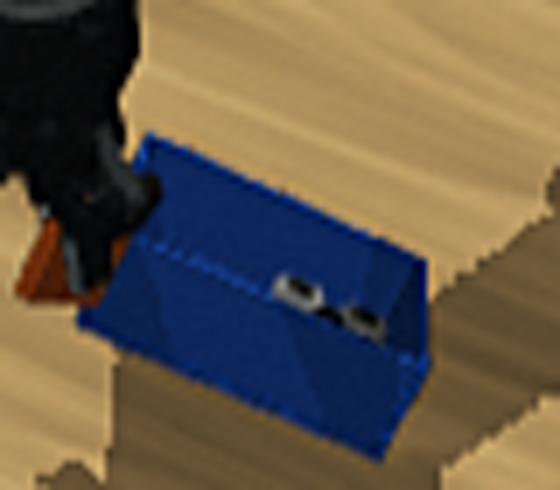

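View pics/wt21.png

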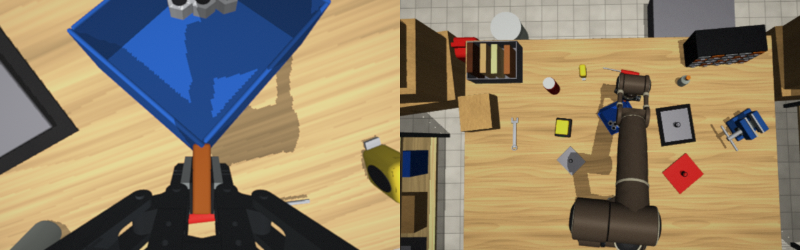

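Everything is still and the bystanders are where they were. The lid centre is within 1 mm of the mat centre. I'm handing in.

```bash
python3 -c "
from cell import ctrl
print(ctrl.job_done())"
```

```text
the job is handed in; nothing more can be done
None
```

The job is handed in at about 26 s of the 58 s. The lid is on the mat, and the tote is held still by its tab, tilted at about 35°, with all four nuts in the low corner.

- **Lid:** It is right way up, released and aligned with the mat. Its centre measured within about 1 mm of the mat's centre.
- **Tilt:** The last corner fit read 37.0°, and I then lowered it by about 1.5° without fitting again. The fit put the pivot corner 5 to 6 mm below the bench, so I trust the tilt to a degree or two. The tote was still over the last few frames.
- **Nuts:** My last view of all four was at about 43°, packed with the farthest about 53 mm from the corner (an ideal 2x2 pack would be 51 mm). These positions include a correction of 8 to 9 mm, because the corner nut measured impossibly far in. In the final pose the wrist and scene views show the upper nuts unmoved and hide the fourth.
- **Bystanders:** The others looked unmoved in the final pictures and none was touched. I did not measure them again.

**What failed and was mended:**
- **First lift:** It raised the tote almost level, because the tab did not turn in the firm grip. I put it down and used a lighter grip.
- **Stuck tab:** Past 35° the tab stuck again and the low corner lifted about 10 mm off the bench. Easing the grip let it sag back.
- **Hung-up nut:** One nut stayed caught on its neighbour even at about 43°. Two sideways jerks of the tote freed it, and I then lowered the tote to the final tilt.

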